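# Music box on the display turntable

## Robot

A 6-joint arm with a two-finger parallel gripper is mounted at the origin on the work surface; the furniture and walls round the work are solid. World frame = base frame: x ahead of the robot, y to its left, z up, the work surface at z = 0. Lengths are in mm, angles in rad, forces in N, time in s.
With the tool pointing down it reaches from about 300 to 775 mm from the base axis. Payload 14.6 kg.
Tool frame: the origin (TCP) lies at the very end of the fingers, on their centre line; the grasp point (between the pads) lies 19 mm behind it; z points along the fingers, y is the direction in which the jaws open and shut (so a half turn about z gives the same grasp; the last joint's range is limited). The gripper opens to 94 mm and grips with 3 to 60 N. Pads are 16 mm wide; open, the fingers measure 119 mm over their backs; the gripper's body (75 mm by 177 mm) begins 78 mm behind the grasp point.
Start: joints at [1.18, 0.3, 1.521, -0, 1.321, -0.067], TCP at [174.991, 521.409, 205.446] pointing down, gripper open.
Joint ranges: [-3.03, 3.03], [-0.79, 2.21], [0.23, 2.52], [-1.04, 4.18], [0, 3.07], [-2.55, 2.55]. Speed limits (rad/s): [2.22, 2.22, 2.57, 3.14, 3.14, 3.14].

## Interface

Orientations are given as [roll, pitch, yaw] about the fixed x, y, z axes, in that order (R = Rz(yaw) Ry(pitch) Rx(roll)).
In Python, from cell import manip gives the robot as it stands.
- The arm moves only by the shell command python3 -m inch 'ROWS' [FORCE]. ROWS is a JSON object of lists of equal length, an entry for each row: "grip": the opening, from -1 (shut) to 1 (fully open), so that 0 is half open; "travel": the shift along the world's x, y, z in cm, a list of three; "turn": the turn, a rotation vector about the world's x, y, z in degrees, a list of three. A call has 1 to 10 rows; each row is the pose to reach, as a shift and turn from the pose measured when the call began; what a row does not reach only later rows make up. A row lasts 1/8 s, in which the tool goes at most 62.5 mm and 10.7 degrees, less where a joint would pass 70% of its speed; a pose out of reach is approached as far as the arm can. A call with a gripper value outside its range is refused whole. The fingers move at their own pace and stop on an object; FORCE is the grip in N (left out, the last holds). Time passes only in rows, so rows that repeat a pose let the fingers close. It gives the time, the measured TCP pose, the force and the opening at its end, in the units of the state.
- manip.read_state(): the state, without advancing time (a new reading comes with each control period).
- manip.camera(name): name is "scene" or "side" or "wrist"; returns (picture, depth): 480x640x3 uint8, red, green, blue; 480x640 float32, mm along the optical axis (not along the pixel's ray), 0 where there is no reading.
- manip.calibration(name): a dict with "fx", "fy", "cx", "cy" (pixels), "world_from_camera" (4x4, takes a point from camera to world coordinates). Camera axes: x right, y up, looking along -z (the intrinsics and any distortion apply to the point x, -y, -z); pixel columns grow to the right and rows downward; lengths in mm; the calibration is good to about 2 mm. A picture is of the moment at which its call begins: read the wrist's pose just before it. calibration takes no time and is no camera call; for the wrist camera it gives the pose at the moment of the call.
- manip.sign_off(): hands the job in, once; it reports no verdict.
Trained networks look in the newest picture that a camera, given by its name, has taken for a name from the list of things; names that differ only in an ending like _2 or _b are one class to them, and where a whole thing is asked for, a point or a joint stands for the part that bears it (a point fixed in the world has none). Each returns a list of dicts, best first, with "p" (0 to 1); they miss things now and then, are a little off and sometimes report something else, mostly with a low value. They report only what shows in the picture. A call takes as long as a camera call.
- manip.look_for(camera, label): "bbox" ([left, top, right, bottom] in pixels, round what is visible of it).
The state is a dict: "clock": time; "joints": joint angles; "qd": joint speeds; "effort": joint torques, N m; "eef_pos": TCP position; "eef_rot": TCP orientation; "wrist_force": force on the tool from outside, world axes, zero at the start; "moment": the same for the moment, N m; "finger_gap": finger opening in mm.
Only numpy, scipy, OpenCV 4.12 (cv2) and the standard library are available. Lean on these libraries where they do the work, as an engineer would, in place of code of your own. Each camera call takes 0.05 s, during which the arm holds its last target.

## Task

Put the wooden music box on the display turntable: seat it flat in the square tray with its crank pointing outward, away from the turntable's centre, and let go of it. Then turn the turntable by its upright post until the music box's crank points straight at the tab that marks the front of the stand, and finish while gripping the post so that the turntable is held still there. Do not disturb the cup or the blue jewel box.

Things in the scene. Friction and masses are not known exactly. Their poses are not given: they have to be found in the camera images.
- box_center (a point): loose wooden music box with a rigid crank on one side, 0.2 to 0.4 kg. This point is the centre of its case: 66 mm along x, 66 mm along y, 57 mm high (28.5 mm either way); lid fixed shut. x, y square to the sides, z up. The crank sticks out of the -y side to 56 mm from this point, 12 mm wide in x. Grip the plain sides facing +x and -x
- crank_knob (a point): middle of the music box's crank knob (12 mm thick), 49 mm from box_center along the box's own -y, 17.5 mm above it; fixed to the music box
- hub (a point): centre of the upper face of the turning wooden disc (260 mm across, 15 mm thick, top face 30 mm above the work surface); the turning axis is vertical through this point. Axes turn with the disc: -x points from the hub to the tray, +x to the post
- tray_floor (a point): floor centre of the shallow square tray on the disc, 75 mm from hub, 1 mm above the disc; axes and tray sides parallel to hub's x, y. Inside 69 mm square at the floor, about 74 mm at the top: walls 8 mm high, 5 mm thick, leaning outward to guide the case in. Seated: box_center is 28.5 mm above this point, the box's -y (crank) along the disc's -x
- post_mid (a point): middle of the round upright post (20 mm thick, 45 mm high, standing on the disc) 100 mm from the hub along +x of the disc, opposite the tray; a round foot 30 mm across and 3 mm high at its base. This point is 22.5 mm above the disc's face
- post: the same post; it stands on the disc's face (origin at its foot) and spins freely about its own upright axis, so that a gripper holding it need not turn along with the disc
- turntable (a joint): angle of the disc on its fixed stand, rad, positive anticlockwise seen from above; 0 when the tray lies exactly over the front tab. Starts between -1.25 and -0.55; no stops in the range needed; stays where it is left (friction about 0.12 N m, 1.2 N at the post)
- front_tab (a point): brass dot on the tab of the dark wooden stand that sticks out from under the disc, 147 mm from the turning axis, 13 mm above the work surface: marks the front. The stand is fixed to the work surface
- cup: small terracotta cup without a handle, 79 mm wide, 76 mm high; origin at the centre of its underside; bystander
- jewel_box: blue jewel box 81 x 100 mm, 72 mm high; origin at the centre of its underside; bystander

How it is judged:
By the outcome, as a careful person would: the job done as asked, in the order asked, and still so for the second after the job is handed in, while the arm keeps its last pose, push and grip.
It also fails if it takes over 54 s, if anything falls off the work surface, if the arm or the gripper's body presses on something with over 40 N, if the wrist force passes 120 N, or if a joint passes its speed limit or range.

## Working session

There is one attempt and no reset: what is moved stays moved. The work goes in short steps, Python scripts to look and compute and a shell command to move; the robot and the scene stay as the last step left them, time stands still between calls to the robot, and variables do not carry over. Pictures are saved under pics/ and viewed, and the job is handed in when it is done.

```bash
ls -la; mkdir -p pics
cat > h.py <<'E'
import numpy as np, cv2
from cell import manip
def snap(c,fn):
    cal=manip.calibration(c); im,d=manip.camera(c)
    cv2.imwrite('pics/'+fn+'.png',im[:,:,::-1]); np.savez('pics/'+fn+'.npz',d=d,T=np.array(cal['world_from_camera']),k=[cal['fx'],cal['fy'],cal['cx'],cal['cy']],im=im)
    return im,d,cal
def ld(fn):
    z=np.load('pics/'+fn+'.npz'); return z['im'],z['d'],z['T'],z['k']
def w(fn,u,v,dep=None):
    im,d,T,k=ld(fn)
    z=dep if dep is not None else d[int(round(v)),int(round(u))]
    p=np.array([(u-k[2])/k[0]*z,-(v-k[3])/k[1]*z,-z,1]); return (T@p)[:3]
def cloud(fn):
    im,d,T,k=ld(fn); v,u=np.mgrid[0:480,0:640]
    P=np.stack([(u-k[2])/k[0]*d,-(v-k[3])/k[1]*d,-d,np.ones_like(d)],-1)@T.T
    P=P[...,:3]; P[d==0]=np.nan; return P,im
def ray(fn,u,v,z):
    im,d,T,k=ld(fn); r=T[:3,:3]@np.array([(u-k[2])/k[0],-(v-k[3])/k[1],-1]); o=T[:3,3]
    return o+r*(z-o[2])/r[2]
E
python3 - <<'E'
from h import *
print(manip.read_state())
for c in ['scene','side','wrist']:
    im,d,cal=snap(c,c+'0'); print(c,{k:(v if k!='world_from_camera' else np.round(v,3).tolist()) for k,v in cal.items()})
    for l in ['box_center','crank_knob','hub','tray_floor','post_mid','front_tab','cup','jewel_box']:
        try: print(l,[(np.round(r['bbox']).tolist(),round(r['p'],2)) for r in manip.look_for(c,l)[:2]])
        except Exception as e: print(l,e)
E
```

```text
total 12
drwxr-xr-x  3 agent agent 4096 Dec  7 14:31 .
drwxr-xr-x 23 root  root  4096 Dec  7 14:31 ..
drwxr-xr-x  2 agent agent 4096 Dec  7 14:31 pics
{'clock': 0.0, 'joints': array([ 1.18042990e+00,  3.00455537e-01,  1.52161108e+00,  9.82062090e-06,
        1.32067359e+00, -6.65675864e-02]), 'qd': array([-0.00026384, -0.00059062,  0.00027794, -0.00176202, -0.00065466,
        0.00041062]), 'effort': array([ 1.69589268e-03, -5.31794500e+01, -3.52741814e+01,  7.09352433e-02,
        2.43516272e-02, -1.14647382e-04]), 'eef_pos': array([174.87478596, 521.17542627, 204.88217173]), 'eef_rot': array([-3.14044827e+00, -8.58246652e-05,  2.81779133e+00]), 'wrist_force': array([0.44816657, 0.48579885, 0.27738273]), 'moment': array([ 0.02397805,  0.01305483, -0.00318544]), 'finger_gap': 94.14442730286599}
scene {'fx': 527.8652771099676, 'fy': 527.8652771099676, 'cx': 316.95962946957314, 'cy': 249.33870340901845, 'world_from_camera': [[0.885, 0.353, -0.303, 54.263], [-0.466, 0.679, -0.567, -828.759], [0.006, 0.643, 0.766, 1106.151], [0.0, 0.0, 0.0, 1.0]]}
box_center [([281.0, 224.0, 311.0, 254.0
[... 616 characters left out ...]
0, 315.0, 277.0], 0.88)]
crank_knob [([273.0, 236.0, 314.0, 276.0], 0.63)]
hub [([334.0, 310.0, 482.0, 432.0], 0.69)]
tray_floor [([330.0, 310.0, 480.0, 432.0], 0.83)]
post_mid [([327.0, 309.0, 482.0, 431.0], 0.81)]
front_tab []
cup [([244.0, 184.0, 277.0, 223.0], 0.67)]
jewel_box [([263.0, 268.0, 327.0, 342.0], 0.85)]
wrist {'fx': 347.91611564512976, 'fy': 347.91611564512976, 'cx': 312.9040127893656, 'cy': 239.86377981464028, 'world_from_camera': [[0.317, -0.91, -0.266, 97.642], [0.948, 0.304, 0.09, 548.057], [-0.001, -0.28, 0.96, 383.902], [0.0, 0.0, 0.0, 1.0]]}
box_center []
crank_knob []
hub []
tray_floor []
post_mid []
front_tab []
cup [([166.0, 450.0, 224.0, 476.0], 0.55)]
jewel_box []
```

Run:
```python
import cv2
a=cv2.imread('pics/scene0.png')[180:420,200:500]; cv2.imwrite('pics/scene0c.png',cv2.resize(a,(750,600),interpolation=cv2.INTER_CUBIC))
a=cv2.imread('pics/side0.png')[170:450,200:520]; cv2.imwrite('pics/side0c.png',cv2.resize(a,(685,600),interpolation=cv2.INTER_CUBIC))
```

```text
(no output)
```

View pics/scene0.png

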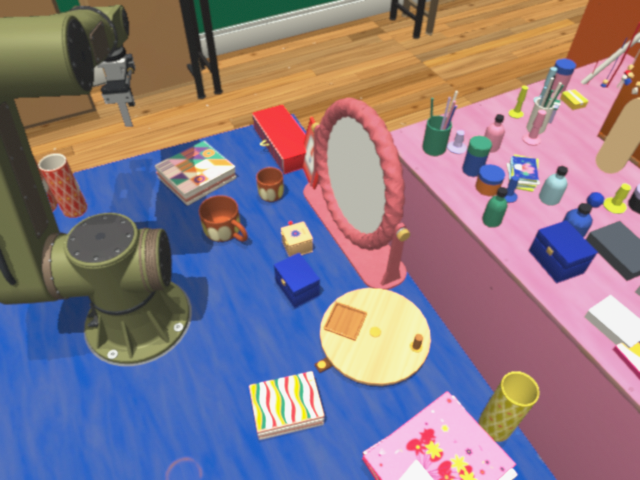

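View pics/side0.png

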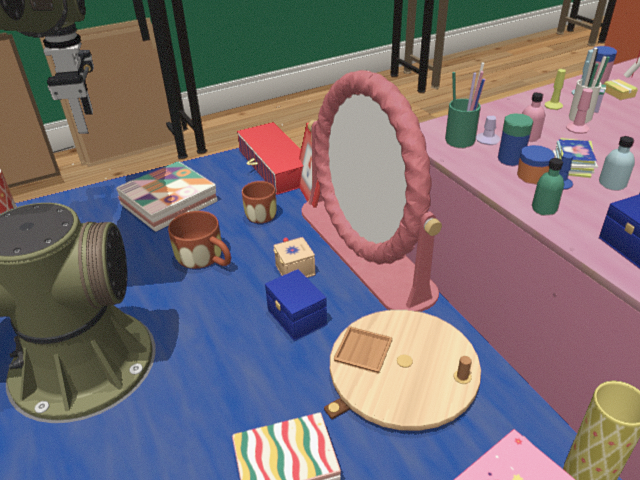

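View pics/wrist0.png

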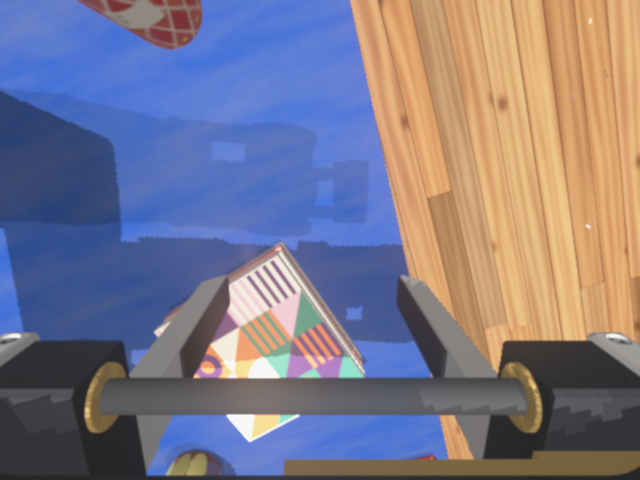

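```bash
ls pics
```

```text
scene0.npz
scene0.png
scene0c.png
side0.npz
side0.png
side0c.png
wrist0.npz
wrist0.png
```

View pics/side0c.png

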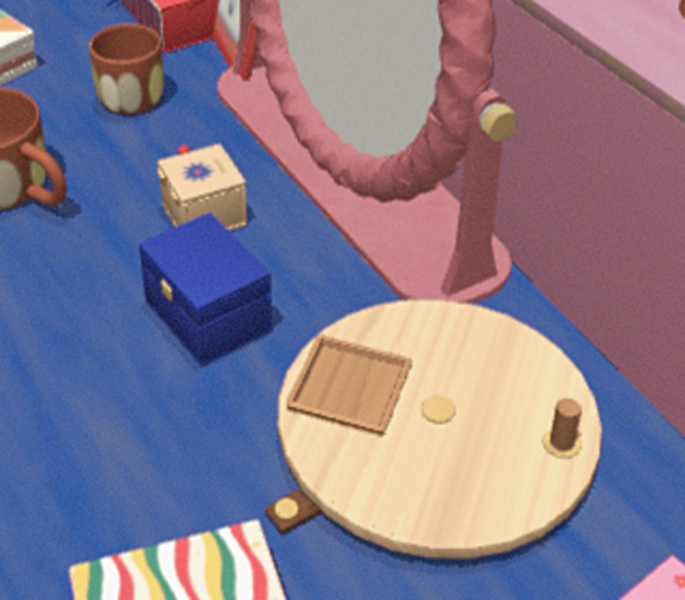

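View pics/scene0c.png

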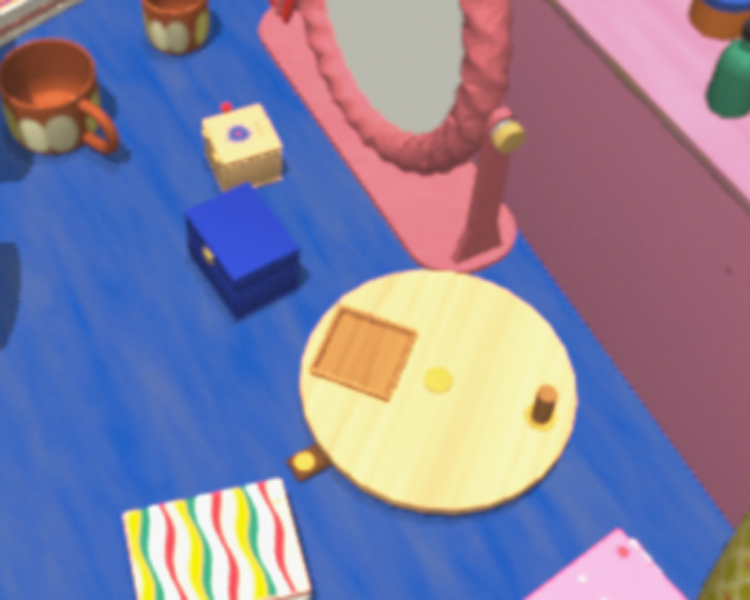

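The music box sits at scene (296,238) and side (295,257), with its red knob on the far side at side ≈(286,240). It stands between the blue jewel box and the mirror. The turntable's tray is at side (363,350), the post at (464,368) and the tab at (334,408). Next I'll turn these into world positions.

Run:
```python
from h import *
for n in ['scene0','side0']:
    P,im=cloud(n); print(n, 'T z'); 
    hsv=cv2.cvtColor(im,cv2.COLOR_RGB2HSV)
    # by height clusters
    x,y,z=P[...,0],P[...,1],P[...,2]
    print('table z', np.nanmedian(z[(x>200)&(x<350)&(y<100)&(y>-100)]))
    # box top
    pts={'scene0':{'boxtop':(295,233),'hub':(375,332),'tray':(346,322),'post':(418,338),'tab':(322,365),'jewel':(297,272),'cup':(270,185)},
         'side0':{'boxtop':(292,250),'hub':(404,361),'tray':(363,350),'post':(465,359),'tab':(334,409),'jewel':(296,290),'cup':(259,190)}}[n]
    for k,(u,v) in pts.items(): print(k,np.round(w(n,u,v),1))
    # top-face plane fit of box
    b=w(n,*pts['boxtop'])
    m=(abs(x-b[0])<55)&(abs(y-b[1])<60)&(abs(z-57)<5)
    r=cv2.minAreaRect(np.stack([x[m],y[m]],1).astype(np.float32)); print('boxtop rect',r,m.sum(), np.median(z[m]))
    h=w(n,*pts['hub'])
    m=(np.hypot(x-h[0],y-h[1])<150)&(abs(z-30)<5)
    (c,rad)=cv2.minEnclosingCircle(np.stack([x[m],y[m]],1).astype(np.float32)); e=cv2.fitEllipse(cv2.convexHull(np.stack([x[m],y[m]],1).astype(np.float32))); print('disc',c,rad,e,np.median(z[m]))
    p=w(n,*pts['post']); m=(np.hypot(x-h[0],y-h[1])<130)&(z>45)&(z<85)
    print('post pts',m.sum(),np.round([np.median(x[m]),np.median(y[m]),np.nanmax(z[m])],1))
    j=w(n,*pts['jewel']); m=(abs(x-j[0])<80)&(abs(y-j[1])<80)&(abs(z-72)<4); print('jewel',cv2.minAreaRect(np.stack([x[m],y[m]],1).astype(np.float32)))
    red=(hsv[...,1]>170)&((hsv[...,0]<8)|(hsv[...,0]>172))&(np.hypot(x-b[0],y-b[1])<75)
    print('knob',red.sum(),np.argwhere(red).mean(0) if red.any() else '',np.nanmean(P[red],0) if red.any() else '')
    # mirror
    m=(x>400)&(z>5)&(z<250)&(y>b[1]-250)&(y<b[1]+200)&(np.hypot(x-h[0],y-h[1])>132)
    for yy in range(int(b[1])-200,int(b[1])+150,25):
        mm=m&(abs(y-yy)<12)&(x<900)&(x>b[0]+40)
        if mm.any(): print(yy,'minx z<40',np.nanmin(np.where(mm&(z<40),x,9999)).round(),' z>40',np.nanmin(np.where(mm&(z>40),x,9999)).round())
```

```text
scene0 T z
table z -1.5441035034452852
boxtop [446.2  29.1  52.9]
hub [ 483.4 -320.    30.8]
tray [ 437.3 -263.4   28.7]
post [ 543.6 -398.1   73.6]
tab [ 337.6 -328.7   10.9]
jewel [ 387.  -103.2   70. ]
cup [457.  211.2  71.7]
boxtop rect ((445.0931396484375, 26.452392578125), (69.5990982055664, 69.8267822265625), 83.8082046508789) 422 55.21730406077097
disc (482.41619873046875, -319.07928466796875) 130.5751190185547 ((482.0227966308594, -318.90704345703125), (257.2936706542969, 259.54644775390625), 152.5724639892578) 28.73175631672939
post pts 107 [ 542.8 -398.6   77.3]
jewel ((384.6199035644531, -101.41166687011719), (76.0804672241211, 103.39802551269531), 4.629060745239258)
knob 6 [222.5 290. ] [452.71259476  73.53415916  48.44339141]
-171 minx z<40 545.0  z>40 578.0
-146 minx z<40 545.0  z>40 573.0
-121 minx z<40 544.0  z>40 571.0
-96 minx z<40 546.0  z>40 569.0
-71 minx z<40 506.0  z>40 566.0
-46 minx z<40 546.0  z>40 564.0
-21 minx z<40 529.0  z>40 567.0
4 minx z<40 548.0  z>40 565.0
29 minx z<40 548.0  z>40 567.0
54 minx z<40 548.0  z>40 567.0
79 minx z<40 549.0  z>40 569.0

[... 593 characters left out ...]
6035156), 134.94468688964844) 29.202987551600245
post pts 226 [ 544.6 -399.    77.7]
jewel ((388.3702392578125, -100.5357666015625), (76.55258178710938, 104.39661407470703), 3.792250871658325)
knob 4 [239.5 285.5] [455.32126425  73.76638407  49.56196299]
-173 minx z<40 548.0  z>40 582.0
-148 minx z<40 549.0  z>40 576.0
-123 minx z<40 549.0  z>40 574.0
-98 minx z<40 549.0  z>40 572.0
-73 minx z<40 550.0  z>40 570.0
-48 minx z<40 550.0  z>40 568.0
-23 minx z<40 550.0  z>40 569.0
2 minx z<40 551.0  z>40 567.0
27 minx z<40 551.0  z>40 569.0
52 minx z<40 552.0  z>40 571.0
77 minx z<40 534.0  z>40 571.0
102 minx z<40 518.0  z>40 574.0
127 minx z<40 552.0  z>40 577.0
152 minx z<40 554.0  z>40 580.0
```

Run:
```python
from h import *
# max-height map, 20mm cells
H={}
for n in ['scene0','side0']:
    P,_=cloud(n); Q=P.reshape(-1,3); Q=Q[~np.isnan(Q).any(1)]
    for x,y,z in Q:
        if 300<x<800 and -520<y<200 and z<700:
            k=(int(x//25),int(y//40)); H.setdefault(k,[]).append(z)
print('rows y, cols x', [k*25 for k in range(12,32)])
for j in range(4,-14,-1):
    print('%5d'%(j*40),' '.join('%4d'%np.percentile(H[(i,j)],98) if (i,j) in H else '   .' for i in range(12,32)))
```

```text
rows y, cols x [300, 325, 350, 375, 400, 425, 450, 475, 500, 525, 550, 575, 600, 625, 650, 675, 700, 725, 750, 775]
  160    .   85    2    2    3    2    2    3    2    2   14  253  307    .    .    .    .    .    .    .
  120   83   83    2    2    2    2    2    2    3    2   19  188  337  350    .    .    .    .    .  200
   80   75   68    2    2    2    1    2    2    2    3   70  117  367  374    .    .    .    .  198  201
   40    2    2    2    2   57   59   57   58    3    6   56  126  383  389    .    .    .    .  201  202
    0    2    2    2    2   58   58   59   58    2    8   52  134  390  395  388    .    .    .  200  201
  -40    2    2    1    .   57   58   57   54    2    8   54  136  389  395  382    .    .    .  200  201
  -80    2   72   74   74   75    1    2    2    2   10   69  141  382  388  365    .    .    .  199  201
 -120    1   70   74   74   74   71    2    2    2   12   93  148  365  371   16    .    .    .  199  201
 -160    2   55   73   74   73   70    2    2    3   12  116  301  339  343   13    .    .    .  199  201
 -200    2    2    2    2    2
[... 223 characters left out ...]
  39   32   32   31   31   30    3    3    .    .    .  199  264
 -320    3   11   31   32   39   38   39   35   32   32   32   32   31    2    2    .    .    .  199  252
 -360   18   14   31   32   32   32   33   34   32   32   32   32   32    2    2    .    .    .  199  201
 -400    2    1   30   31   32   32   32   32   32   75   75   32   27    2    1    .    .    .  199  201
 -440    2    2    2   30   31   31   31   32   31   73   71   28    2    2    2    .    .    .  199  201
 -480    2    2    2    2    2   22   30   30   29    3    2    2    2    2    1    .    .    .  199  201
 -520    2    2    2    2    2    2    2    2    2    2    2    2    2    2    2    .    .    .  199  201
```

```bash
python3 -m inch '{"grip":[1,1,1,1,1,1,1,1,1,1],"travel":[[1.5,-3.3,0.5],[4.1,-8.7,1],[6.8,-14.5,1.5],[9.5,-20.3,2],[12.2,-26.1,2.5],[14.9,-31.9,2.5],[17.6,-37.7,2.5],[20.3,-43.5,2.5],[23,-49.3,2.5],[25.1,-53.8,2.5]],"turn":[[0,0,-5],[0,0,-13],[0,0,-22],[0,0,-31],[0,0,-40],[0,0,-49],[0,0,-58],[0,0,-66],[0,0,-73],[0,0,-77]]}'; python3 -m inch '{"grip":[1,1,1],"travel":[[1,-2,0],[2,-4.3,0],[2,-4.3,0]],"turn":[[0,0,0],[0,0,0],[0,0,0]]}'
python3 - <<'E'
from h import *
s=manip.read_state(); print(s['eef_pos'],s['eef_rot'],s['clock'])
snap('wrist','wrist1')
for l in ['box_center','crank_knob','jewel_box']: print(l,[(np.round(r['bbox']).tolist(),round(r['p'],2)) for r in manip.look_for('wrist',l)[:2]])
E
```

```text
clock: 2.6
eef_pos: [426.5, -18.8, 230.8]
eef_rot: [3.141, -0.0, 1.47]
wrist_force: [0.9, 0.4, 0.8]
finger_gap: 93.9
clock: 2.98
eef_pos: [446.7, -62.7, 230.6]
eef_rot: [3.141, -0.0, 1.468]
wrist_force: [0.1, 0.9, 0.5]
finger_gap: 93.8
[446.69275059 -62.69172709 230.56739782] [ 3.14103252e+00 -8.79916725e-05  1.46845838e+00] 2.975
box_center [([273.0, 69.0, 346.0, 164.0], 0.73), ([267.0, 309.0, 455.0, 459.0], 0.29)]
crank_knob [([270.0, 71.0, 341.0, 162.0], 0.83)]
jewel_box [([211.0, 200.0, 302.0, 314.0], 0.69)]
```

View pics/wrist1.png

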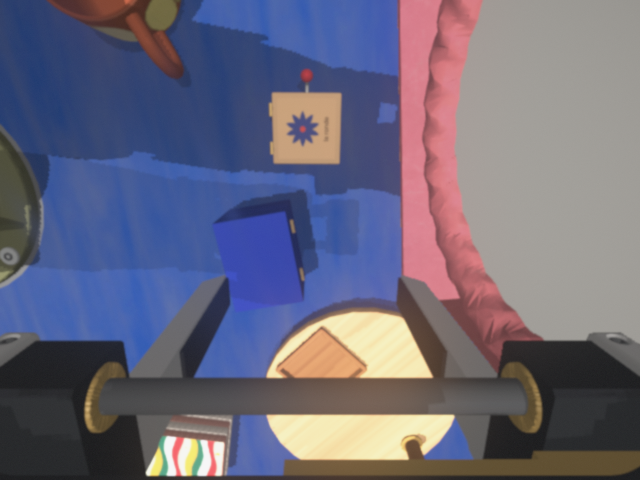

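Run:
```python
from h import *
im,d,T,k=ld('wrist1')
cv2.imwrite('pics/w1c.png',cv2.resize(im[60:180,240:380,::-1],(700,600),interpolation=cv2.INTER_CUBIC))
P,_=cloud('wrist1'); x,y,z=P[...,0],P[...,1],P[...,2]
print('table',np.nanmedian(z[165:185,240:260]))
m=(abs(x-446)<60)&(abs(y-27)<60)&(z>50)&(z<65)
print('rect',cv2.minAreaRect(np.stack([x[m],y[m]],1).astype(np.float32)),np.median(z[m]),m.sum())
for u,v in [(273,93),(341,93),(340,163),(274,163),(307,75)]: print((u,v),np.round(ray('wrist1',u,v,57 if v!=75 else 46),1),np.round(w('wrist1',u,v),1))
m=(abs(x-385)<70)&(abs(y+100)<80)&(z>65)&(z<80)
print('jewel',cv2.minAreaRect(np.stack([x[m],y[m]],1).astype(np.float32)))
```

```text
table -0.8573653627694853
rect ((449.0517883300781, 39.10152053833008), (86.2529067993164, 68.96305084228516), 83.97274780273438) 55.781667298467426 4943
(273, 93) [422.2  63.4  57. ] [422.   63.7  55.1]
(341, 93) [485.7  56.9  57. ] [490.6  63.1  -1. ]
(340, 163) [479.6  -7.   57. ] [483.7 -11.5  -2.4]
(274, 163) [ 4.146e+02 -4.000e-01  5.700e+01] [414.4  -0.5  55.1]
(307, 75) [455.6  77.3  46. ] [455.6  76.5  51.1]
jewel ((386.8789978027344, -98.76588439941406), (75.38935852050781, 100.53763580322266), 4.122729778289795)
```

View pics/w1c.png

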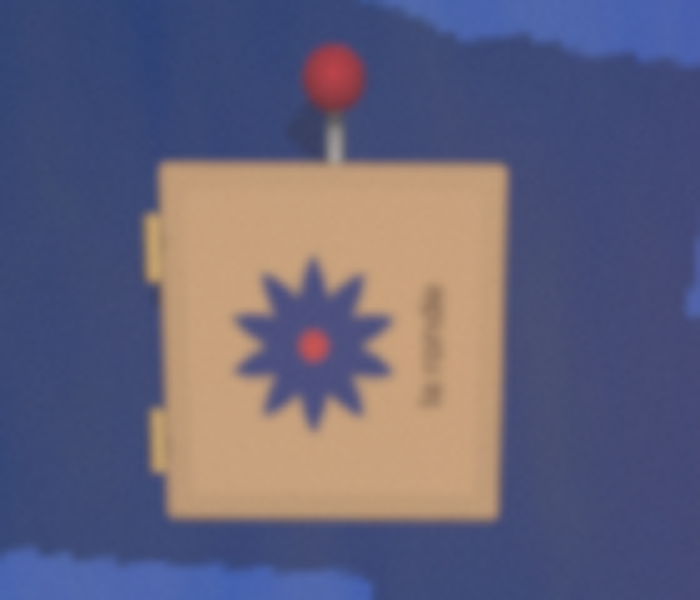

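```bash
python3 -m inch '{"grip":[1,1,1,1,1,1,1,1,1,1],"travel":[[0.2,2.5,0],[0.4,6.5,-1],[0.4,9.1,-3],[0.4,9.1,-7],[0.4,9.1,-11],[0.4,9.1,-14],[0.4,9.1,-16],[0.4,9.1,-16],[0.4,9.1,-16],[0.4,9.1,-16]],"turn":[[0,0,0],[0,0,0],[0,0,0],[0,0,0],[0,0,0],[0,0,0],[0,0,0],[0,0,0],[0,0,0],[0,0,0]]}'
python3 - <<'E'
from h import *
s=manip.read_state(); print(s['eef_pos'],s['eef_rot'],s['clock'])
snap('wrist','wrist2')
E
```

```text
clock: 4.42
eef_pos: [450.8, 30.1, 71.9]
eef_rot: [3.139, -0.0, 1.471]
wrist_force: [0.4, 0.2, -0.7]
finger_gap: 93.8
[450.77133008  30.09233508  71.85127722] [ 3.13882357e+00 -2.86263720e-04  1.47132925e+00] 4.425
```

View pics/wrist2.png

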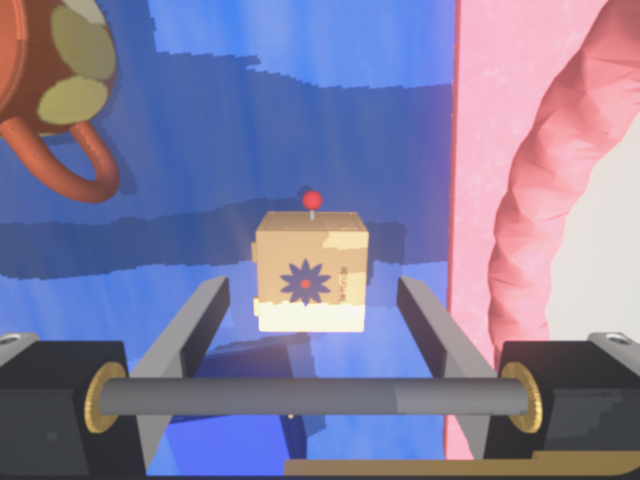

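Run:
```python
from h import *
c=[ray('wrist2',u,v,57)[:2] for u,v in [(257,232),(368,232),(364,331),(259,331)]]
print(np.round(c,1),np.mean(c,0)); print(ray('wrist2',312,201,46), ray('wrist2',313,285,72))
```

```text
[[422.2  63.8]
 [485.8  57.5]
 [479.8  -6.6]
 [414.3  -0. ]] [450.50527012  28.66588125]
[455.27950088  76.6333541   46.        ] [451.64050421  34.29446682  72.        ]
```

```bash
python3 -m inch '{"grip":[1,1,1,1,1,1,0,0,0,0],"travel":[[0,-0.15,-1],[0,-0.15,-2.5],[0,-0.15,-4],[0,-0.15,-5.2],[0,-0.15,-5.9],[0,-0.15,-5.9],[0,-0.15,-5.9],[0,-0.15,-5.9],[0,-0.15,-5.9],[0,-0.15,-5.9]],"turn":[[0,0,0],[0,0,0],[0,0,0],[0,0,0],[0,0,0],[0,0,0],[0,0,0],[0,0,0],[0,0,0],[0,0,0]]}' 25
python3 -m inch '{"grip":[0,0,0],"travel":[[0,0,0],[0,0,0],[0,0,0]],"turn":[[0,0,0],[0,0,0],[0,0,0]]}' 25
```

```text
clock: 5.72
eef_pos: [450.7, 28.6, 12.9]
eef_rot: [3.139, -0.0, 1.471]
wrist_force: [-0.7, -0.4, 3.8]
finger_gap: 66.0
clock: 6.1
eef_pos: [450.8, 28.6, 12.9]
eef_rot: [3.139, -0.0, 1.471]
wrist_force: [-0.8, 0.4, 0.9]
finger_gap: 65.9
```

```bash
python3 -m inch '{"grip":[0,0,0,0,0,0,0,0],"travel":[[0,0,1],[0,0,3],[0,-1,7],[0,-3,11],[0,-5,14],[0,-7,16],[0,-8,17],[0,-8,17]],"turn":[[0,0,0],[0,0,0],[0,0,0],[0,0,0],[0,0,0],[0,0,0],[0,0,0],[0,0,0]]}' 25
python3 - <<'E'
from h import *
s=manip.read_state(); print(s['eef_pos'],s['eef_rot'],s['clock'],s['wrist_force'])
snap('wrist','wrist3')
E
```

```text
clock: 7.1
eef_pos: [450.8, -51.6, 183.1]
eef_rot: [3.138, -0.0, 1.47]
wrist_force: [-0.3, 0.9, -2.6]
finger_gap: 66.0
[450.76255936 -51.63562119 183.10139349] [ 3.13839230e+00 -3.21749261e-04  1.47038634e+00] 7.1 [-0.29661177  0.8838897  -2.56294075]
```

View pics/wrist3.png

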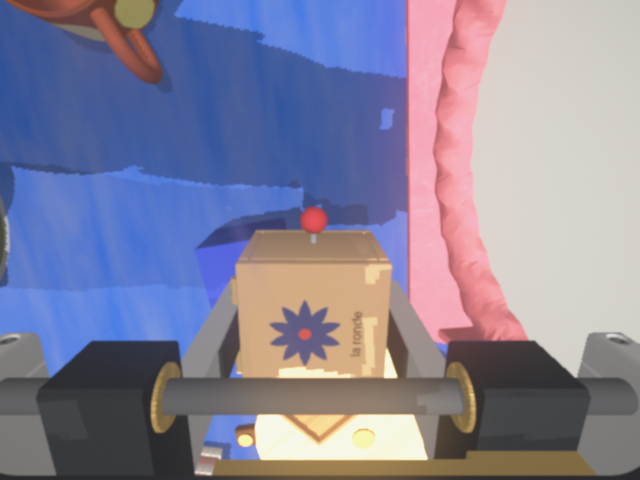

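Run:
```python
from h import *
s=np.array([450.76,-51.64])
for u,v,z in [(313,220,216),(237,262,227),(390,262,227)]:
    p=ray('wrist3',u,v,z); print(p, p[:2]-s)
P,_=cloud('wrist3'); 
print('box top z',np.nanmedian(P[300:370,270:350,2]))
# front top edge
a=ray('wrist3',237,262,227)[:2];b=ray('wrist3',390,262,227)[:2]; print(np.degrees(np.arctan2(*(b-a)[::-1])), np.linalg.norm(b-a))
mid=(a+b)/2; c=mid-33*np.array([np.cos(1.4704),np.sin(1.4704)]); print('centre off',c-s)
```

```text
[455.9905413   -3.05917197 216.        ] [ 5.2305413  48.58082803]
[423.41545074 -14.98354421 227.        ] [-27.34454926  36.65645579]
[485.9483163  -21.27851508 227.        ] [35.1883163  30.36148492]
box top z 226.14392270455966
-5.7484057644640485 62.848913540572795
centre off [0.61436758 0.67514118]
```

```bash
python3 -m inch '{"grip":[0,0,0,0,0,0,0,0,0,0],"travel":[[-0.5,-1.5,0.5],[-1,-5,1],[-1.5,-9,1],[-2,-13,1],[-1.5,-17,1],[-0.5,-20.5,1],[1,-23.5,1],[2.5,-25.8,1],[3.3,-26.8,1],[3.3,-26.8,1]],"turn":[[0,0,3],[0,0,8],[0,0,14],[0,0,20],[0,0,26],[0,0,32],[0,0,37],[0,0,41],[0,0,44],[0,0,44]]}' 25
python3 - <<'E'
from h import *
s=manip.read_state(); print(s['eef_pos'],s['eef_rot'],s['clock'],s['wrist_force'])
snap('wrist','wrist4')
E
```

```text
clock: 8.4
eef_pos: [483.7, -318.7, 190.9]
eef_rot: [3.14, -0.003, 2.239]
wrist_force: [-0.1, 0.4, -2.3]
finger_gap: 65.9
[ 483.66488419 -318.67041587  190.86227411] [ 3.14005513e+00 -2.81601185e-03  2.23874228e+00] 8.4 [-0.07300188  0.36948022 -2.27298031]
```

View pics/wrist4.png

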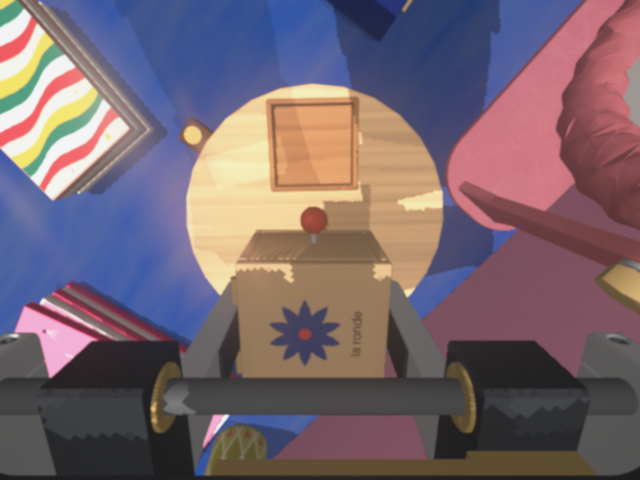

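Run:
```python
from h import *
im,d,T,k=ld('wrist4')
cv2.imwrite('pics/w4c.png',cv2.resize(im[80:210,170:370,::-1],(800,520),interpolation=cv2.INTER_CUBIC))
```

```text
(no output)
```

View pics/w4c.png

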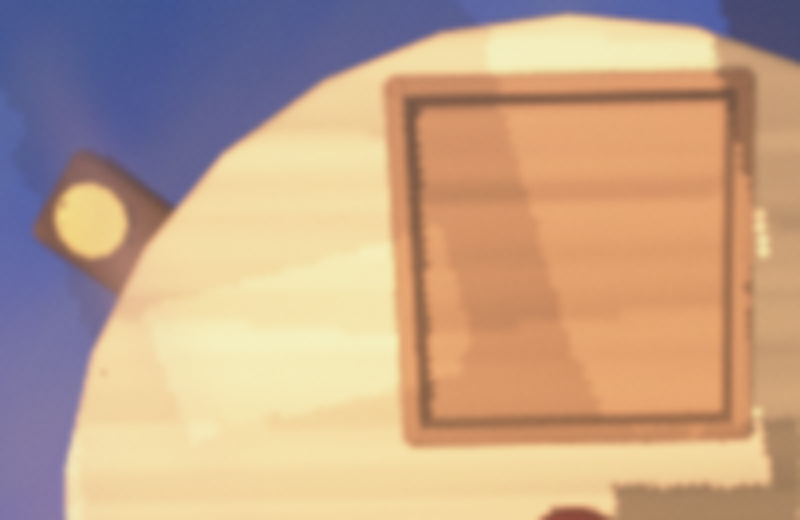

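Run:
```python
from h import *
def c(u,v): return u/4+170-.4,v/4+80-.4
for z,pts in [(39,[(386,78),(755,70),(752,437),(406,445)]),(31,[(418,103),(728,96),(725,414),(430,418)])]:
    q=np.array([ray('wrist4',*c(*p),z)[:2] for p in pts]); print(z,np.round(q,1),q.mean(0))
    e=[q[0]-q[3],q[1]-q[2],q[1]-q[0],q[2]-q[3]]
    print([ (round(np.linalg.norm(a),1),round(np.degrees(np.arctan2(a[1],a[0])),1)) for a in e])
tab=ray('wrist4',*c(91,220),13); print('tab',tab)
P,im=cloud('wrist4'); print('disc z',np.nanmedian(P[100:180,210:260,2]),'tray floor z',np.nanmedian(P[120:180,285:340,2]), 'tab z',P[135,192])
# disc edge from colour: yellowish vs blue -> points in left/top arc
hsv=cv2.cvtColor(im,cv2.COLOR_RGB2HSV); mask=((im[...,0].astype(int)>im[...,2].astype(int)+15)&(abs(P[...,2]-30)<14)).astype(np.uint8)
E_=[]
from scipy.optimize import least_squares
cu,cv_=314,212
edge=[]
for a in np.radians(list(range(150,268,3))+list(range(275,345,3))):
    prev=None
    for r in np.arange(60,170,.5):
        u=cu+r*np.cos(a); v=cv_+r*np.sin(a)
        if v<5 or v>290: break
        px=im[int(round(v)),int(round(u))].astype(int)
        if px[2]>px[0]: edge.append((u,v)); break
q=np.array([ray('wrist4',u,v,30)[:2] for u,v in edge])
f=lambda p: np.hypot(q[:,0]-p[0],q[:,1]-p[1])-130
r=least_squares(f,[484,-319],loss='soft_l1'); print('hub fit',r.x,np.round(np.std(r.fun),2),len(q),np.round(r.fun,1))
```

```text
39 [[ 379.9 -253.1]
 [ 442.9 -201.2]
 [ 494.9 -263.4]
 [ 431.6 -315.8]] [ 437.35256467 -258.40716085]
[(np.float64(81.3), np.float64(129.5)), (np.float64(81.0), np.float64(129.9)), (np.float64(81.6), np.float64(39.5)), (np.float64(82.2), np.float64(39.6))]
31 [[ 387.5 -252.9]
 [ 441.9 -208. ]
 [ 487.7 -263.5]
 [ 432.3 -308.5]] [ 437.33625167 -258.1883496 ]
[(np.float64(71.4), np.float64(128.9)), (np.float64(71.9), np.float64(129.5)), (np.float64(70.6), np.float64(39.5)), (np.float64(71.4), np.float64(39.1))]
tab [ 338.13207963 -324.11934008   13.        ]
disc z 28.98945431710672 tray floor z 30.158918573022618 tab z [ 337.99814544 -324.70043814   12.74177772]
hub fit [ 485.4717454  -317.14479435] 5.06 64 [-1.7 -1.3 -0.9 -0.5 -1.2 -1.3 -0.9 -1.  -0.1 -0.7 -0.8 -0.8 -0.3 -0.4
 -0.4 -0.8  0.1  0.1 -0.3  1.1 22.9 23.2 24.3  0.4  0.   0.1  0.6  0.2
 -0.6  0.3 -0.  -0.   0.   0.5  0.1  0.5 -0.3 -0.3 -0.3  0.1 -0.8 -0.
 -0.1  0.2  0.2  0.1 -0.4  0.3  0.2 -0.3  0.   0.3  0.2 -0.3 -0.9 -0.5
 -0.6 -0.7 -1.2 -0.9 -0.9 -1.  -1.  -1.1]
```

```bash
python3 -m inch '{"grip":[0,0,0,0,0,0,0,0,0,0],"travel":[[-1,1.3,0],[-2.5,3.3,0],[-4,5.2,-1],[-4.64,6.04,-3],[-4.64,6.04,-6],[-4.64,6.04,-9],[-4.64,6.04,-11.5],[-4.64,6.04,-13],[-4.64,6.04,-13],[-4.64,6.04,-13]],"turn":[[0,0,0.5],[0,0,1.1],[0,0,1.1],[0,0,1.1],[0,0,1.1],[0,0,1.1],[0,0,1.1],[0,0,1.1],[0,0,1.1],[0,0,1.1]]}' 25
python3 - <<'E'
from h import *
s=manip.read_state(); print(s['eef_pos'],s['eef_rot'],s['clock'],s['wrist_force'])
snap('wrist','wrist5');snap('scene','scene5');snap('side','side5')
a=cv2.imread('pics/scene5.png')[200:400,230:470]; b=cv2.imread('pics/side5.png')[200:440,230:518]
cv2.imwrite('pics/ss5.png',np.hstack([cv2.resize(a,(400,333)),cv2.resize(b,(400,333))]))
E
```

```text
clock: 9.7
eef_pos: [437.4, -258.1, 62.1]
eef_rot: [3.14, -0.001, 2.257]
wrist_force: [0.3, -0.2, -2.0]
finger_gap: 66.3
[ 437.42164981 -258.06221075   62.1254967 ] [ 3.13962412e+00 -1.29184137e-03  2.25723709e+00] 9.7 [ 0.2898102  -0.1607582  -2.01707788]
```

View pics/wrist5.png

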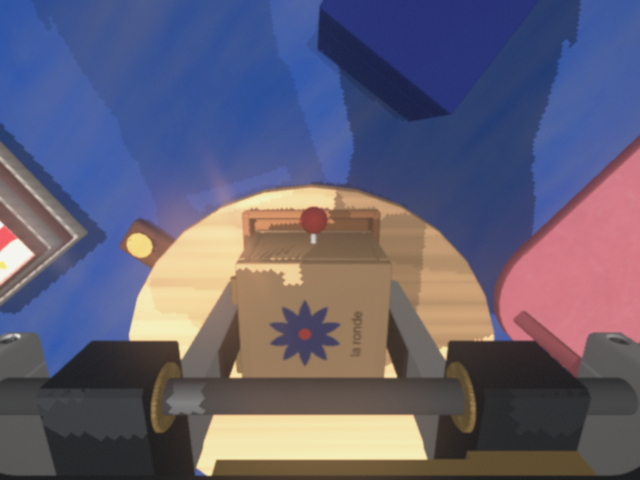

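View pics/ss5.png

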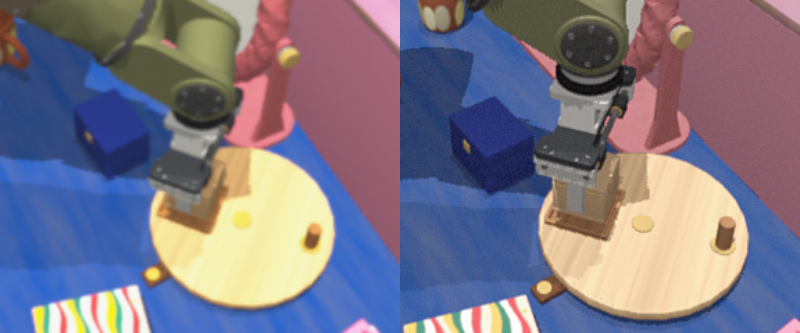

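Run:
```python
from h import *
im,d,T,k=ld('wrist5')
cv2.imwrite('pics/w5c.png',cv2.resize(im[175:285,220:400,::-1],(800,489),interpolation=cv2.INTER_CUBIC))
a=ray('wrist5',243,212,39)[:2]; b=ray('wrist5',380,211,39)[:2]
print(a,b,np.linalg.norm(b-a),np.degrees(np.arctan2(*(b-a)[::-1])))
u=np.array([np.cos(2.2572),np.sin(2.2572)]); v=np.array([u[1],-u[0]])
for p in (a,b,(a+b)/2): print((p-[437.42,-258.06])@u,(p-[437.42,-258.06])@v)
```

```text
[ 380.44000879 -252.62312285] [ 442.52596626 -200.90889005] 80.80240088958863 39.79246200947125
40.3171948986694 -40.63007293820956
40.97215633934777 40.169673441547225
40.644675619008595 -0.23019974833115459
```

View pics/w5c.png

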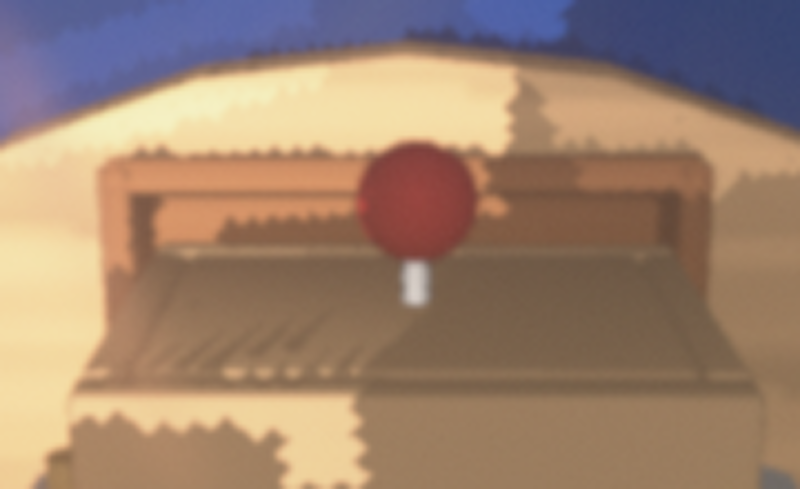

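```bash
python3 -m inch '{"grip":[0,0,0,0,0,0],"travel":[[0,0,-0.4],[0,0,-0.8],[0,0,-1.2],[0,0,-1.5],[0,0,-1.7],[0,0,-1.75]],"turn":[[0,0,0],[0,0,0],[0,0,0],[0,0,0],[0,0,0],[0,0,0]]}' 25
```

```text
clock: 10.6
eef_pos: [437.3, -258.1, 44.4]
eef_rot: [3.14, -0.001, 2.257]
wrist_force: [0.3, -0.3, -3.3]
finger_gap: 65.8
```

```bash
python3 -m inch '{"grip":[0,0,0,0],"travel":[[0,0,-0.05],[0,0,-0.1],[0,0,-0.1],[0,0,-0.1]],"turn":[[0,0,0],[0,0,0],[0,0,0],[0,0,0]]}' 25
```

```text
clock: 11.1
eef_pos: [437.4, -258.1, 43.9]
eef_rot: [3.14, -0.001, 2.257]
wrist_force: [-3.6, 2.5, 4.9]
finger_gap: 66.0
```

```bash
python3 -m inch '{"grip":[1,1,1,1,1,1,1,1,1,1],"travel":[[0,0,0],[0,0,0],[0,0,0],[0,0,0],[0,0,0],[0,0,1],[0,0,3],[0,0,6],[0,0,9],[0,0,10]],"turn":[[0,0,0],[0,0,0],[0,0,0],[0,0,0],[0,0,0],[0,0,0],[0,0,0],[0,0,0],[0,0,0],[0,0,0]]}' 25
python3 - <<'E'
from h import *
s=manip.read_state(); print(s['eef_pos'],s['eef_rot'],s['clock'],s['wrist_force'],s['finger_gap'])
snap('wrist','wrist6')
E
```

```text
clock: 12.35
eef_pos: [437.9, -258.5, 146.0]
eef_rot: [3.139, 0.002, 2.257]
wrist_force: [-0.4, 0.2, -0.7]
finger_gap: 93.7
[ 437.93185532 -258.53232752  145.95864086] [3.13874634e+00 1.83761150e-03 2.25724150e+00] 12.35 [-0.425919    0.15899657 -0.67053876] 93.69195387391056
```

View pics/wrist6.png

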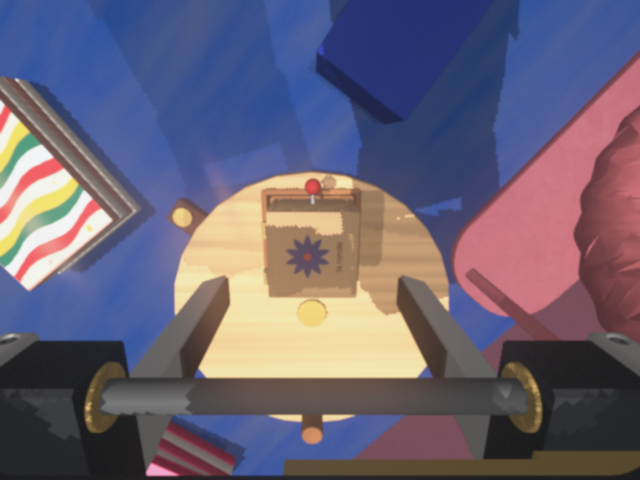

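Run:
```python
from h import *
im,d,T,k=ld('wrist6')
cv2.imwrite('pics/w6c.png',cv2.resize(im[170:330,230:390,::-1],(600,600),interpolation=cv2.INTER_CUBIC))
P,_=cloud('wrist6'); R=P[216:292,274:350].reshape(-1,3); R=R[abs(R[:,2]-87)<8]
A=np.c_[R[:,:2]-R[:,:2].mean(0),np.ones(len(R))]; c,*_=np.linalg.lstsq(A,R[:,2],rcond=None); print('top plane slope',c, 'centre',R.mean(0),len(R))
D=P[300:360,240:300].reshape(-1,3); D=D[abs(D[:,2]-30)<6]; A=np.c_[D[:,:2]-D[:,:2].mean(0),np.ones(len(D))]; c,*_=np.linalg.lstsq(A,D[:,2],rcond=None); print('disc plane',c)
q=np.array([ray('wrist6',u,v,88)[:2] for u,v in [(264,211),(358,210),(357,296),(267,297)]]); print('box',q.mean(0))
for a in (q[0]-q[3],q[1]-q[2],q[1]-q[0],q[2]-q[3]): print(np.linalg.norm(a),np.degrees(np.arctan2(a[1],a[0])))
print('hub',ray('wrist6',312,313,30),'knob',ray('wrist6',313,187,77),'post top',ray('wrist6',312.5,424,75),'tab',ray('wrist6',181.5,217,13))
```

```text
top plane slope [-9.49803399e-04  2.21190073e-05  8.68418559e+01] centre [ 436.40904605 -257.13738495   86.84185587] 5763
disc plane [-1.64772956e-04  4.49681002e-03  2.91377492e+01]
box [ 436.75454165 -257.51370415]
65.0945190490605 129.06756208699514
65.03473815082 130.824750643835
64.93560638192068 39.98026390093324
66.93103831021318 40.03041601554788
hub [ 486.04543663 -317.17033536   30.        ] knob [ 407.63451069 -220.32452266   77.        ] post top [ 540.26300076 -382.56742332   75.        ] tab [ 337.69396144 -324.42659921   13.        ]
```

View pics/w6c.png

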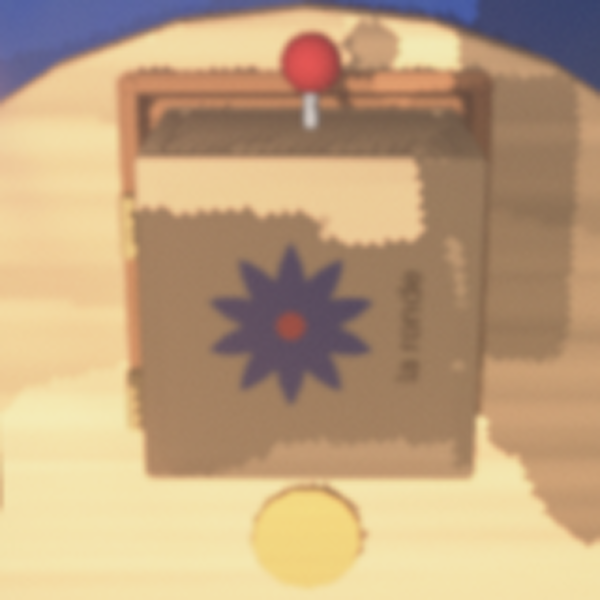

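```bash
python3 - <<'E'
from h import *
for n in ['scene0','side0']:
    P,_=cloud(n); x,y,z=P[...,0],P[...,1],P[...,2]
    for x0 in range(540,700,20):
        print(n,x0,[ (z0,round(float(np.nanmin(np.where((x>=x0)&(x<x0+20)&(z>z0)&(z<z0+40)&(y>-262)&(y<-100),y,999))))) for z0 in (45,90,130,170,210,250,290)])
E
python3 -m inch '{"grip":[1,1,1,1,1,1,1,1,1,1],"travel":[[0,0,1],[0.2,-0.5,2.5],[0.5,-1,4],[0.8,-1.6,5],[1.2,-2.2,5.4],[1.5,-2.8,5.4],[1.8,-3.4,5.4],[2,-3.8,5.4],[2.2,-4.2,5.4],[2.2,-4.2,5.4]],"turn":[[0,0,-6],[0,0,-16],[0,0,-26],[0,0,-36],[0,0,-46],[0,0,-56],[0,0,-66],[0,0,-76],[0,0,-86],[0,0,-96]]}' 25
```

```text
scene0 540 [(45, 999), (90, 999), (130, 999), (170, 999), (210, 999), (250, 999), (290, 999)]
scene0 560 [(45, -132), (90, -155), (130, -166), (170, -155), (210, 999), (250, 999), (290, 999)]
scene0 580 [(45, -204), (90, -204), (130, -205), (170, -221), (210, -219), (250, -174), (290, -152)]
scene0 600 [(45, -204), (90, -206), (130, -205), (170, -220), (210, -221), (250, -179), (290, -162)]
scene0 620 [(45, -204), (90, -202), (130, -202), (170, -218), (210, -178), (250, -174), (290, -160)]
scene0 640 [(45, 999), (90, 999), (130, 999), (170, 999), (210, 999), (250, 999), (290, 999)]
scene0 660 [(45, 999), (90, 999), (130, 999), (170, 999), (210, 999), (250, 999), (290, 999)]
scene0 680 [(45, 999), (90, 999), (130, 999), (170, 999), (210, 999), (250, 999), (290, 999)]
side0 540 [(45, 999), (90, 999), (130, 999), (170, 999), (210, 999), (250, 999), (290, 999)]
side0 560 [(45, -130), (90, -152), (130, -149), (170, 999), (210, 999), (250, 999), (290, 999)]
side0 580 [(45, -205), (90, -204), (130, -206), (170, -221), (210, -220), (250, -172), (290, -146)]
side0 600 [(45, -205), (90, -205), (130, -205), (170, -221), (210, -221), (250, -178), (290, -165)]
side0 620 [(45, -205), (90, -204), (130, -204), (170, -220), (210, -219), (250, -176), (290, -161)]
side0 640 [(45, 999), (90, 999), (130, 999), (170, 999), (210, 999), (250, 999), (290, -134)]
side0 660 [(45, 999), (90, 999), (130, 999), (170, 999), (210, 999), (250, 999), (290, 999)]
side0 680 [(45, 999), (90, 999), (130, 999), (170, 999), (210, 999), (250, 999), (290, 999)]
clock: 13.65
eef_pos: [459.8, -300.6, 198.8]
eef_rot: [3.14, 0.002, 0.576]
wrist_force: [0.5, 0.6, 0.5]
finger_gap: 94.3
```

```bash
python3 -m inch '{"grip":[1,1,1,1,1,1,1,1,1,1],"travel":[[0,0,0],[0.3,-0.2,0],[0.8,-0.4,0],[1.3,-0.6,0],[1.8,-0.9,0],[2.3,-1.2,0],[2.8,-1.4,0],[3.3,-1.6,0],[3.7,-1.8,0],[4,-2,0]],"turn":[[0,0,-10],[0,0,-20],[0,0,-30],[0,0,-40],[0,0,-50],[0,0,-60],[0,0,-70],[0,0,-80],[0,0,-90],[0,0,-100]]}' 25
python3 -m inch '{"grip":[1,1,1],"travel":[[0,0,0],[0,0,0],[0,0,0]],"turn":[[0,0,-8],[0,0,-8],[0,0,-8]]}' 25
python3 - <<'E'
from h import *
s=manip.read_state(); print(s['eef_pos'],s['eef_rot'],s['clock'],s['joints'])
snap('wrist','wrist7'); print([(np.round(r['bbox']).tolist(),round(r['p'],2)) for r in manip.look_for('wrist','post')[:3]])
E
```

```text
clock: 14.9
eef_pos: [499.6, -320.4, 197.4]
eef_rot: [3.139, 0.004, -1.175]
wrist_force: [-0.2, 0.6, -1.0]
finger_gap: 93.9
clock: 15.28
eef_pos: [499.5, -320.4, 196.9]
eef_rot: [3.139, 0.005, -1.312]
wrist_force: [-0.2, 0.7, 0.5]
finger_gap: 94.2
[ 499.51447094 -320.35539765  196.8511895 ] [ 3.13899732  0.00452521 -1.31163689] 15.275 [-6.32351034e-01  4.06615750e-01  1.39767063e+00  8.45608235e-04
  1.34245755e+00  2.24988277e+00]
[([268.0, 120.0, 297.0, 153.0], 0.67)]
```

View pics/wrist7.png

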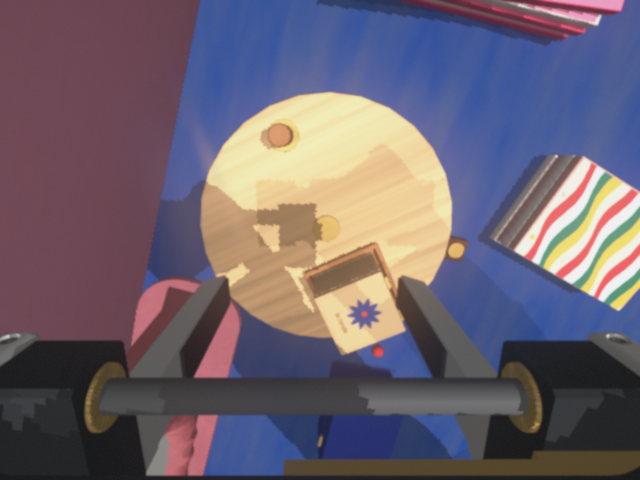

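```bash
cat > meas.py <<'E'
from h import *
from scipy.optimize import least_squares
def disc(fn,c0,rng,cuv):
    im,*_=ld(fn); edge=[]
    for a in np.radians(rng):
        for r in np.arange(90,170,.5):
            u=cuv[0]+r*np.cos(a); v=cuv[1]+r*np.sin(a)
            if not(2<v<478): break
            px=im[int(round(v)),int(round(u))].astype(int)
            if px[2]>px[0]: edge.append((u,v)); break
    q=np.array([ray(fn,u,v,30)[:2] for u,v in edge])
    f=lambda p: np.hypot(q[:,0]-p[0],q[:,1]-p[1])-p[2]
    r=least_squares(f,list(c0)+[130],loss='soft_l1'); return r.x,np.round(r.fun,1)
E
python3 - <<'E'
from meas import *
im,*_=ld('wrist7')
cv2.imwrite('pics/w7c.png',cv2.resize(im[85:365,195:475,::-1],(600,600),interpolation=cv2.INTER_CUBIC))
cv2.imwrite('pics/w7d.png',np.hstack([cv2.resize(im[110:160,255:305,::-1],(400,400),interpolation=cv2.INTER_CUBIC),cv2.resize(im[230:270,436:476,::-1],(400,400),interpolation=cv2.INTER_CUBIC)]))
print(disc('wrist7',(485,-317),list(range(-160,30,3)),(327,215)))
print('hub',ray('wrist7',327,228,30),'post',ray('wrist7',279,135,75),'foot',ray('wrist7',285,135,33),'tab',ray('wrist7',456,250,13),'knob',ray('wrist7',378,352,77))
E
```

```text
(array([ 484.87981725, -316.56258837,  129.41301458]), array([ 0.1, -0.2, -0.4, -0.2, -0.5,  0.2, -0. , -0.2, -0.5,  0.2, -0.1,
        0.1, -0.1,  0. ,  0.6,  0.3, -0.4, -0.3,  0.7,  0.3, -0.1, -0. ,
       -0.4,  0.5,  0.5, -0.4,  0.4,  0.4,  0.7,  0.2,  0.2, -0.4,  0.4,
        0.3,  0.2, -0.4, -0. , -0.2,  0.2,  0.5, -0.1, -0.2, -0.3,  0.1,
        0. , -1. , -0.6, -0.1, -0.2, -0.7, -1.2, -0.2, -0.6, -0.6, -0.5,
       -0.4, -0.3, 19.4, 19.2, 18.5,  2.9, -0.2, -0.1,  0.1]))
hub [ 483.46422407 -316.95468846   30.        ] post [ 548.02816647 -394.00086131   75.        ] foot [ 546.24358679 -394.61482946   33.        ] tab [ 338.1043884  -325.10371644   13.        ] knob [ 405.91947671 -219.12535514   77.        ]
```

View pics/w7c.png

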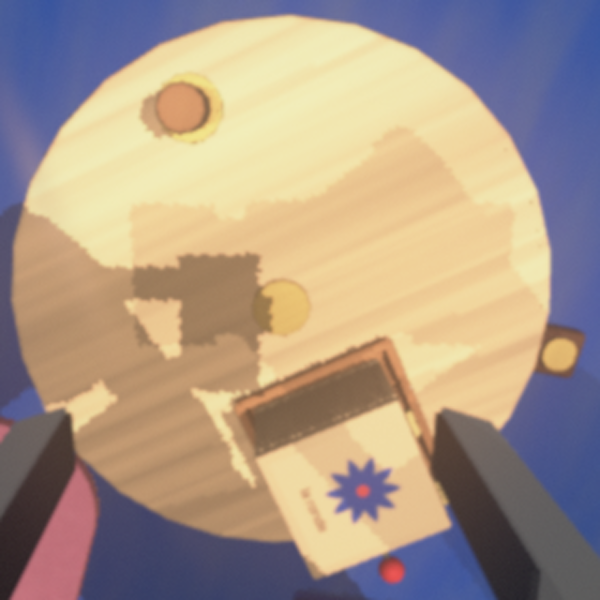

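View pics/w7d.png

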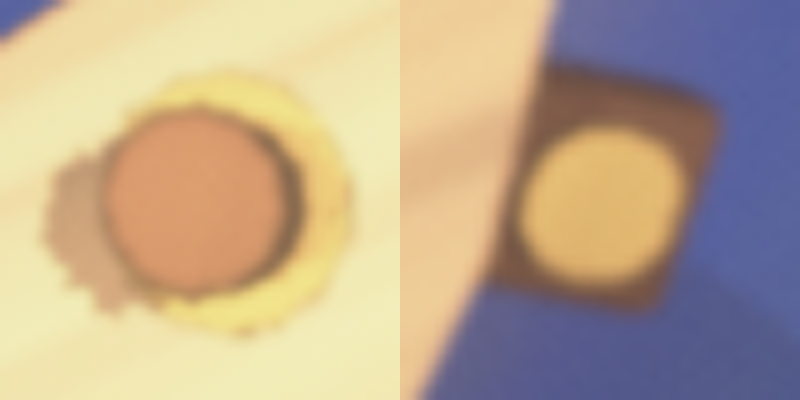

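```bash
python3 - <<'E'
from h import *
# refine tab/hub in fixed cameras using colour centroids
for n,tb,hb in [('scene0',(322,365),(375,332)),('side0',(334,409),(404,361)),('side5',(334,409),(404,361))]:
    im,*_=ld(n); 
    for nm,(u,v),z,r in [('tab',tb,13,10),('hub',hb,30,12)]:
        p=im[v-r:v+r+1,u-r:u+r+1].astype(int)
        if nm=='tab': m=(p[...,0]>150)&(p[...,0]-p[...,2]>60)
        else:
            h=p[...,0]-p[...,2]; m=h>np.median(h)+25
        q=np.argwhere(m)
        # weight only connected comp nearest centre
        if len(q): c=q.mean(0); print(n,nm,len(q),c+[v-r,u-r],np.round(ray(n,c[1]+u-r,c[0]+v-r,z),1))
E
python3 -m inch '{"grip":[1,1,1,1,1,1,1,1],"travel":[[1,-1.5,0],[2.5,-4,-1],[4,-6.3,-3],[4.81,-7.38,-6],[4.81,-7.38,-9],[4.81,-7.38,-10.5],[4.81,-7.38,-10.5],[4.81,-7.38,-10.5]],"turn":[[0,0,0],[0,0,0],[0,0,0],[0,0,0],[0,0,0],[0,0,0],[0,0,0],[0,0,0]]}' 25
python3 - <<'E'
from h import *
snap('wrist','wrist8')
E
```

```text
scene0 tab 116 [362.00862069 324.52586207] [ 345.8 -325.7   13. ]
scene0 hub 101 [331.13861386 374.3960396 ] [ 483.7 -316.9   30. ]
side0 tab 93 [406.66666667 333.44086022] [ 339.  -325.8   13. ]
side0 hub 113 [360.09734513 404.08849558] [ 487.2 -315.6   30. ]
side5 tab 96 [406.51041667 333.5       ] [ 339.2 -325.6   13. ]
side5 hub 125 [360.088 404.048] [ 487.2 -315.5   30. ]
clock: 16.38
eef_pos: [548.2, -394.5, 93.8]
eef_rot: [3.141, 0.002, -1.312]
wrist_force: [0.7, -0.2, 0.1]
finger_gap: 93.9
```

View pics/wrist8.png

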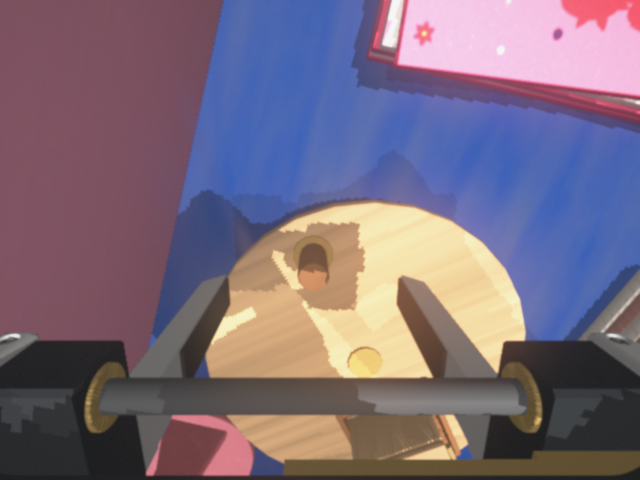

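```bash
python3 - <<'E'
from h import *
print(ray('wrist8',313,280,75),ray('wrist8',313,251,33),'hub',ray('wrist8',365,362,30))
E
python3 -m inch '{"grip":[1,1,1,1,1,1,1],"travel":[[0,0,-1],[0,0,-2.2],[0,0,-3.5],[0,0,-4.5],[0,0,-5.2],[0,0,-5.2],[0,0,-5.2]],"turn":[[0,0,0],[0,0,0],[0,0,0],[0,0,0],[0,0,0],[0,0,0],[0,0,0]]}' 25
```

```text
[ 548.09520515 -392.94667471   75.        ] [ 549.21832769 -397.58314484   33.        ] hub [ 483.98531067 -315.94579825   30.        ]
clock: 17.3
eef_pos: [548.4, -394.7, 42.2]
eef_rot: [3.141, 0.002, -1.312]
wrist_force: [-0.1, 0.9, 0.4]
finger_gap: 94.2
```

Now I'll close on the post. The gap should stop at about 20 mm.

```bash
python3 -m inch '{"grip":[-1,-1,-1,-1,-1,-1,-1,-1],"travel":[[0,0,0],[0,0,0],[0,0,0],[0,0,0],[0,0,0],[0,0,0],[0,0,0],[0,0,0]],"turn":[[0,0,0],[0,0,0],[0,0,0],[0,0,0],[0,0,0],[0,0,0],[0,0,0],[0,0,0]]}' 25
python3 - <<'E'
from h import *
s=manip.read_state(); print(s['eef_pos'],s['wrist_force'],s['moment'],s['finger_gap'])
E
```

```text
clock: 18.3
eef_pos: [548.3, -394.6, 42.2]
eef_rot: [3.141, 0.002, -1.312]
wrist_force: [0.0, -0.2, 0.6]
finger_gap: 19.2
[ 548.34821296 -394.64191264   42.21803948] [ 0.04182225 -0.15938873  0.56736885] [ 0.10781182  0.15716643 -0.02598255] 19.243224684580284
```

```bash
python3 -m inch '{"grip":[-1,-1,-1,-1,-1,-1,-1,-1,-1,-1],"travel":[[0.37,0.32,0],[0.87,0.8,0],[1.45,1.46,0],[1.97,2.16,0],[2.43,2.9,0],[2.82,3.68,0],[3.14,4.49,0],[3.34,5.16,0],[3.46,5.67,0],[3.5,5.84,0]],"turn":[[0,0,0],[0,0,0],[0,0,0],[0,0,0],[0,0,0],[0,0,0],[0,0,0],[0,0,0],[0,0,0],[0,0,0]]}' 25
python3 - <<'E'
from h import *
s=manip.read_state(); print(s['eef_pos'],s['wrist_force'],s['moment'],s['finger_gap'],s['joints'])
for c in ['scene','side','wrist']: snap(c,c+'9')
E
```

```text
clock: 19.55
eef_pos: [583.2, -335.7, 42.2]
eef_rot: [3.14, 0.002, -1.312]
wrist_force: [-7.2, 0.2, 2.1]
finger_gap: 19.6
[ 583.17019045 -335.66246319   42.2152603 ] [-7.18367378  0.15187361  2.08861631] [0.08519918 1.38274767 0.02447746] 19.57167631845849 [-5.76850703e-01  7.30872164e-01  1.27115754e+00  4.32142944e-04
  1.14225121e+00  2.30580903e+00]
```

View pics/side9.png

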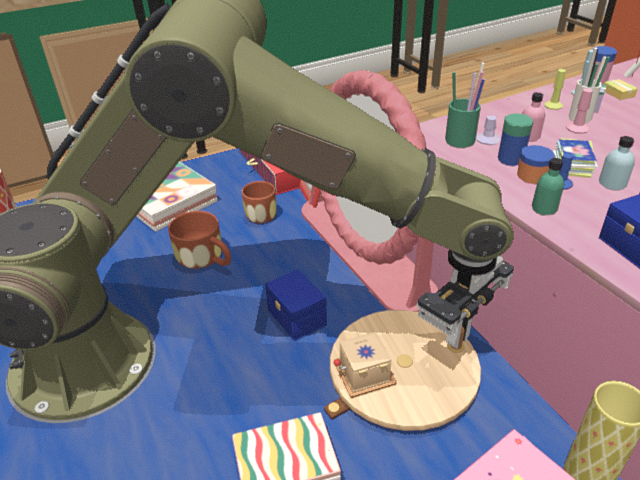

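View pics/wrist9.png

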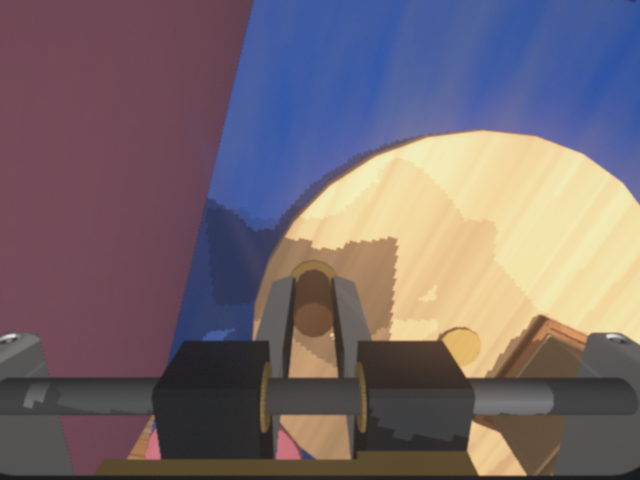

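```bash
python3 -m inch '{"grip":[-1,-1,-1,-1,-1,-1],"travel":[[0,0.2,0],[0.02,0.5,0],[0.04,1,0],[0.06,1.5,0],[0.06,1.87,0],[0.06,1.87,0]],"turn":[[0,0,0],[0,0,0],[0,0,0],[0,0,0],[0,0,0],[0,0,0]]}' 25
python3 - <<'E'
from h import *
s=manip.read_state(); print(s['eef_pos'],s['wrist_force'],s['moment'],s['finger_gap'])
for c in ['scene','side','wrist']: snap(c,c+'10')
a=cv2.imread('pics/side10.png')[300:440,310:490]; cv2.imwrite('pics/side10c.png',cv2.resize(a,(771,600),interpolation=cv2.INTER_CUBIC))
a=cv2.imread('pics/scene10.png')[280:390,300:440]; cv2.imwrite('pics/scene10c.png',cv2.resize(a,(763,600),interpolation=cv2.INTER_CUBIC))
E
```

```text
clock: 20.45
eef_pos: [584.6, -316.0, 42.2]
eef_rot: [-3.141, 0.003, -1.312]
wrist_force: [5.7, 1.3, -2.6]
finger_gap: 19.3
[ 584.60041798 -315.96782139   42.23970613] [ 5.71524948  1.26893468 -2.55551467] [ 0.3039581  -1.05461444 -0.01562718] 19.28627605808435
```

View pics/side10c.png

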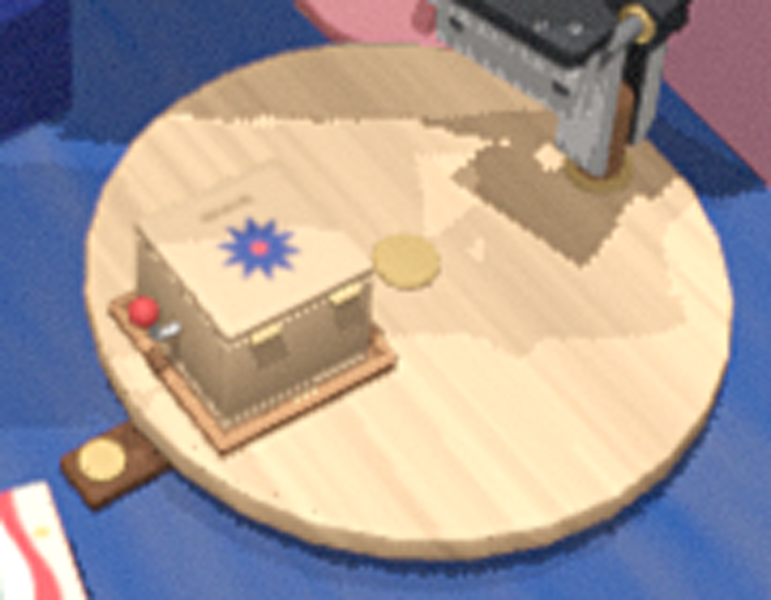

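View pics/scene10c.png

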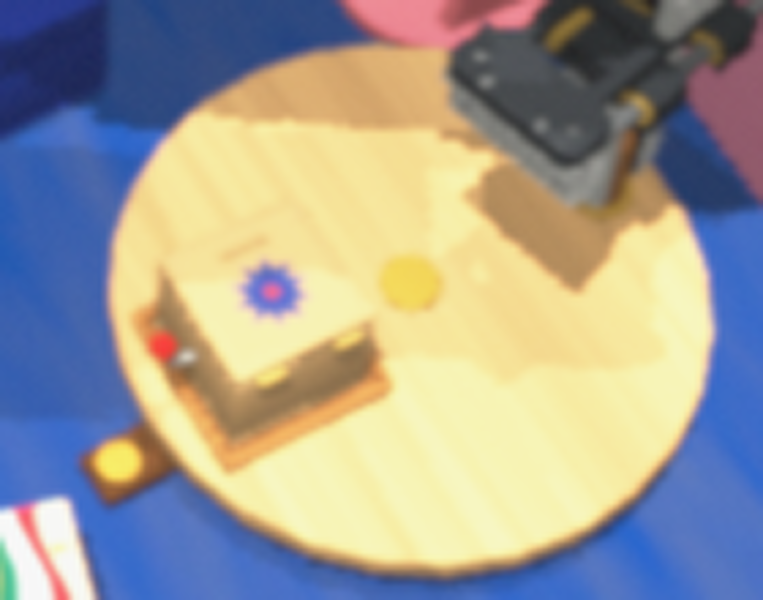

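View pics/wrist10.png

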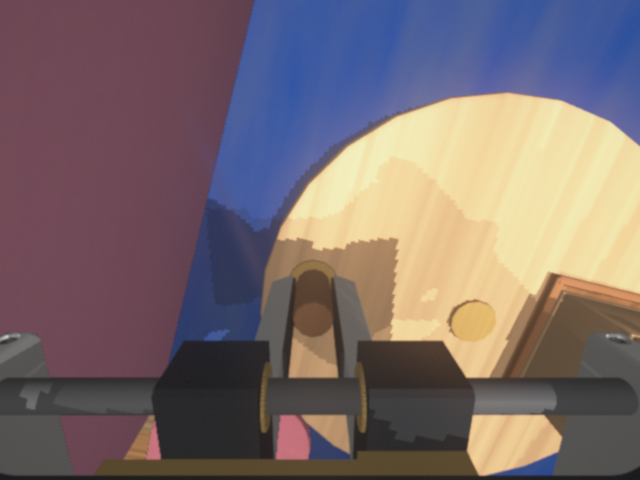

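Run:
```python
from h import *
def A(a,b): d=b-a; return round(float(np.degrees(np.arctan2(d[1],d[0])))%360,2)
def run(n,off,sc,pts):
    p={k:ray(n,u/sc-.4+off[0],v/sc-.4+off[1],z)[:2] for k,(u,v,z) in pts.items()}
    for k in p: print(' ',k,np.round(p[k],1))
    print(n,'hub->tab',A(p['hub'],p['tab']),'dist',np.linalg.norm(p['tab']-p['hub']).round(1),'hub->knob',A(p['hub'],p['knob']),np.linalg.norm(p['knob']-p['hub']).round(1),
     'box edge R->F',A(p['b_r'],p['b_f']),'edge F->L',(A(p['b_f'],p['b_l'])+90)%360,'tray',A(p['t_r'],p['t_f']),(A(p['t_f'],p['t_l'])+90)%360, 'hub->boxc',A(p['hub'],(p['b_l']+p['b_r'])/2))
run('side10',(310,300),771/180,dict(hub=(406,262,30),tab=(102,460,13),knob=(144,312,77),b_l=(137,230,88),b_f=(232,338,88),b_r=(375,268,88),t_l=(110,300,39),t_f=(223,443,39),t_r=(396,356,39)))
run('scene10',(300,280),763/140,dict(hub=(410,283,30),tab=(119,462,13),knob=(162,346,77),b_l=(162,268,88),b_f=(238,380,88),b_r=(374,322,88),t_l=(137,318,39),t_f=(230,467,39),t_r=(388,382,39)))
```

```text
hub [ 486.8 -317. ]
  tab [ 338.6 -326.4]
  knob [ 362.3 -318.3]
  b_l [ 375.8 -290.8]
  b_f [ 378.8 -352.7]
  b_r [ 442.5 -352.3]
  t_l [ 370.2 -279.3]
  t_f [ 371.7 -359.6]
  t_r [ 450.8 -359.3]
side10 hub->tab 183.6 dist 148.5 hub->knob 180.55 124.5 box edge R->F 180.39 edge F->L 182.81 tray 180.16 181.1 hub->boxc 183.3
  hub [ 484.  -318.3]
  tab [ 336.7 -327.7]
  knob [ 360.1 -319.2]
  b_l [ 374.3 -292.7]
  b_f [ 376.4 -352.2]
  b_r [ 438.3 -354.6]
  t_l [ 368.5 -283.6]
  t_f [ 369.1 -362.6]
  t_r [ 447.  -359.1]
scene10 hub->tab 183.63 dist 147.6 hub->knob 180.39 123.9 box edge R->F 177.72 edge F->L 182.0 tray 182.6 180.48000000000002 hub->boxc 183.92
```

```bash
python3 -m inch '{"grip":[-1,-1,-1,-1,-1,-1],"travel":[[0.01,0.12,0],[0.02,0.25,0],[0.02,0.38,0],[0.02,0.49,0],[0.02,0.49,0],[0.02,0.49,0]],"turn":[[0,0,0],[0,0,0],[0,0,0],[0,0,0],[0,0,0],[0,0,0]]}' 25
python3 - <<'E'
from h import *
s=manip.read_state(); print(s['eef_pos'],s['wrist_force'],s['moment'],s['finger_gap'])
for c in ['scene','side']: snap(c,c+'11')
a=cv2.imread('pics/side11.png')[300:440,310:490]; cv2.imwrite('pics/side11c.png',cv2.resize(a,(771,600),interpolation=cv2.INTER_CUBIC))
a=cv2.imread('pics/scene11.png')[280:390,300:440]; cv2.imwrite('pics/scene11c.png',cv2.resize(a,(763,600),interpolation=cv2.INTER_CUBIC))
E
```

```text
clock: 21.35
eef_pos: [584.5, -311.1, 42.2]
eef_rot: [3.141, 0.003, -1.312]
wrist_force: [-3.3, 0.6, 1.2]
finger_gap: 19.5
[ 584.54348123 -311.10568661   42.19357097] [-3.30060847  0.55957005  1.15887356] [0.1131578  0.83014735 0.02151831] 19.45329775973035
```

View pics/side11c.png

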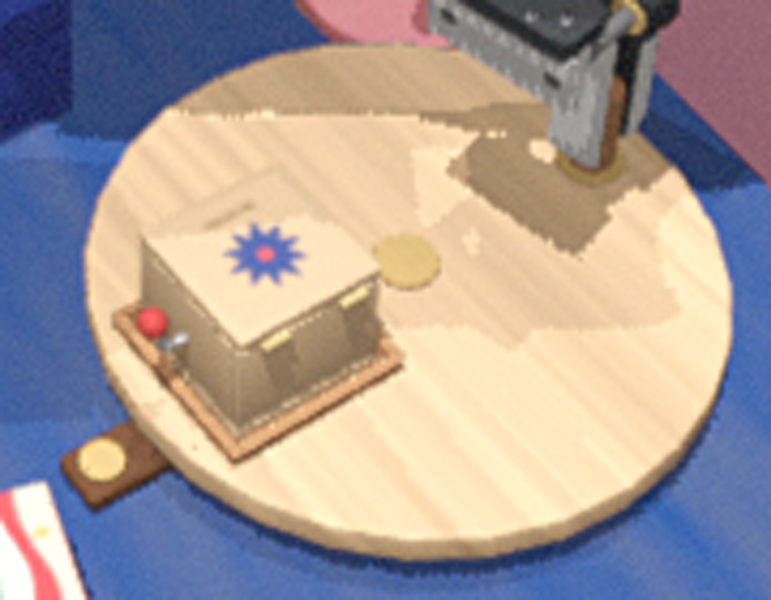

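View pics/scene11c.png

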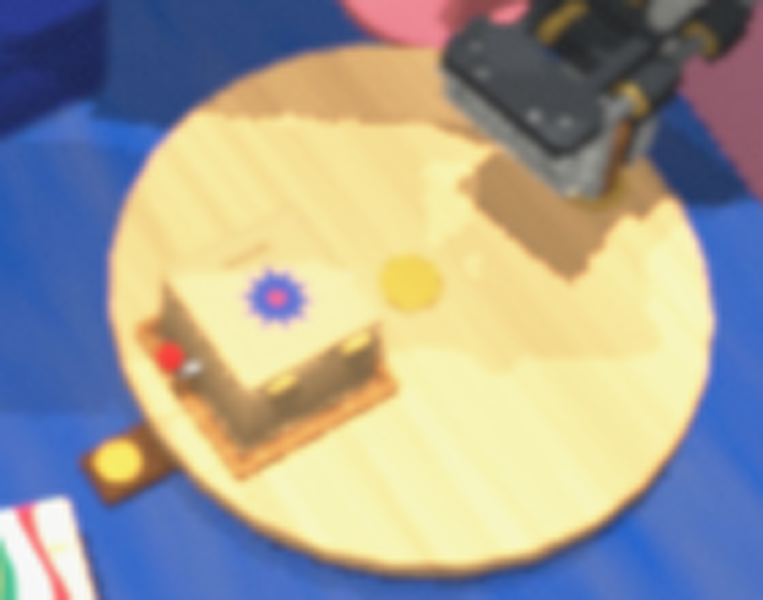

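Run:
```python
from h import *
def A(a,b): d=b-a; return float(np.degrees(np.arctan2(d[1],d[0])))%360
def cent(im,u,v,r,wf):
    u0,v0=int(round(u)),int(round(v))
    p=im[v0-r:v0+r+1,u0-r:u0+r+1].astype(float); W=np.clip(wf(p),0,None)
    yy,xx=np.mgrid[-r:r+1,-r:r+1]; W=W*(xx**2+yy**2<=(r+.3)**2)
    return u0+(W*xx).sum()/W.sum(), v0+(W*yy).sum()/W.sum(), W.sum()
red=lambda p:(p[...,0]-np.maximum(p[...,1],p[...,2]))-70
for n,sc,off,kn,hub,tab in [('side11',771/180,(310,300),(153,322),(406,262),(102,460)),('scene11',763/140,(300,280),(170,357),(410,283),(119,462))]:
    im,*_=ld(n); f=lambda q:(q[0]/sc-.4+off[0],q[1]/sc-.4+off[1])
    k=cent(im,*f(kn),4,red)
    tabw=lambda p: p[...,0]-135   # brass brighter than dark wood/blue
    t=cent(im,*f(tab),5,tabw)
    h=f(hub)
    # hub: less blue than disc
    uu,vv=h; h2=cent(im,uu,vv,9,lambda p:(np.median(p[...,2])-p[...,2])-15)
    print(n,'knob px',np.round(k,2),f(kn),'tab',np.round(t,2),f(tab),'hub',np.round(h2,2),h)
    K=ray(n,k[0],k[1],77)[:2];
    for hh,tt in [(h,f(tab)),(h2,t)]:
        T=ray(n,tt[0],tt[1],13)[:2];H=ray(n,hh[0],hh[1],30)[:2]
        print('  tab',T.round(1),'hub',H.round(1),'knob',K.round(1),'h->t',round(A(H,T),2),'h->k',round(A(H,K),2),'dists',np.linalg.norm(T-H).round(1),np.linalg.norm(K-H).round(1))
```

```text
side11 knob px [ 344.96  374.59 2369.  ] (345.31984435797665, 374.7750972762646) tab [ 333.18  406.81 9097.  ] (333.41322957198446, 406.9929961089494) hub [401.97 364.93 303.  ] (404.38599221789883, 360.7673151750973)
  tab [ 338.6 -326.4] hub [ 486.8 -317. ] knob [ 362.4 -323.4] h->t 183.6 h->k 182.92 dists 148.5 124.5
  tab [ 338.4 -325.9] hub [ 477.8 -322.5] knob [ 362.4 -323.4] h->t 181.39 h->k 180.45 dists 139.4 115.4
scene11 knob px [ 330.57  344.97 1774.  ] (330.7926605504587, 345.1045871559633) tab [ 321.28  364.14 6601.  ] (321.4348623853211, 364.37064220183487) hub [ 374.93  331.43 3707.  ] (374.8293577981651, 331.52660550458717)
  tab [ 336.7 -327.7] hub [ 484.  -318.3] knob [ 360.3 -324.6] h->t 183.63 h->k 182.9 dists 147.6 123.9
  tab [ 336.6 -327. ] hub [ 484.4 -318.2] knob [ 360.3 -324.6] h->t 183.41 h->k 182.95 dists 148.0 124.2
```

```bash
python3 -m inch '{"grip":[-1,-1,-1,-1,-1,-1],"travel":[[-0.01,0.02,0],[-0.02,0.04,0],[-0.02,0.04,0],[-0.02,0.04,0],[-0.02,0.04,0],[-0.02,0.04,0]],"turn":[[0,0,0],[0,0,0],[0,0,0],[0,0,0],[0,0,0],[0,0,0]]}' 25
python3 - <<'E'
from h import *
s=manip.read_state(); print(s['eef_pos'],s['wrist_force'],s['finger_gap'],s['joints'],s['clock'],np.abs(s['qd']).max())
for c in ['scene','side']: snap(c,c+'12')
for n,kn,hub,tab in [('side12',(345,374.6),(404.4,360.8),(333.3,406.9)),('scene12',(330.6,345),(374.9,331.5),(321.35,364.25))]:
    im,*_=ld(n); u0,v0=int(round(kn[0])),int(round(kn[1])); p=im[v0-5:v0+6,u0-5:u0+6].astype(float); W=np.clip(p[...,0]-np.maximum(p[...,1],p[...,2])-70,0,None); yy,xx=np.mgrid[-5:6,-5:6]
    k=(u0+(W*xx).sum()/W.sum(),v0+(W*yy).sum()/W.sum())
    K,H,T=[ray(n,*q,z)[:2] for q,z in ((k,77),(hub,30),(tab,13))]
    A=lambda d:np.degrees(np.arctan2(d[1],d[0]))%360
    print(n,'knob',A(K-H),'tab',A(T-H))
P,_=cloud('side12'); x,y,z=P[...,0],P[...,1],P[...,2]; m=(np.hypot(x-411,y+321)<22)&(z>70); print('box top z',np.median(z[m]),'std',np.std(z[m]))
m=(abs(x-385)<70)&(abs(y+100)<80)&(z>68)&(z<80); print('jewel',cv2.minAreaRect(np.stack([x[m],y[m]],1).astype(np.float32)))
a=ld('side0')[0][180:345,230:330].astype(int);b=ld('side12')[0][180:345,230:330].astype(int); print('cup patch diff',np.abs(a[:45,5:50]-b[:45,5:50]).mean())
E
```

```text
clock: 22.2
eef_pos: [584.5, -310.7, 42.2]
eef_rot: [3.142, 0.003, -1.312]
wrist_force: [-0.1, -1.4, -1.2]
finger_gap: 19.5
[ 584.47175805 -310.73610049   42.2217333 ] [-0.0997686  -1.39089616 -1.21409047] 19.533013674864637 [-5.44807388e-01  7.07853046e-01  1.31076151e+00  2.27073957e-03
  1.12513900e+00  2.33677329e+00] 22.2 0.0026101099116233196
side12 knob 183.15615309199947 tab 183.4770548785596
scene12 knob 183.10323439727082 tab 183.48447478100098
box top z 86.9368967947164 std 1.3219512297112035
jewel ((388.29962158203125, -100.50363159179688), (77.7838134765625, 103.91392517089844), 4.0604729652404785)
cup patch diff 11.790123456790123
```

View pics/side12.png

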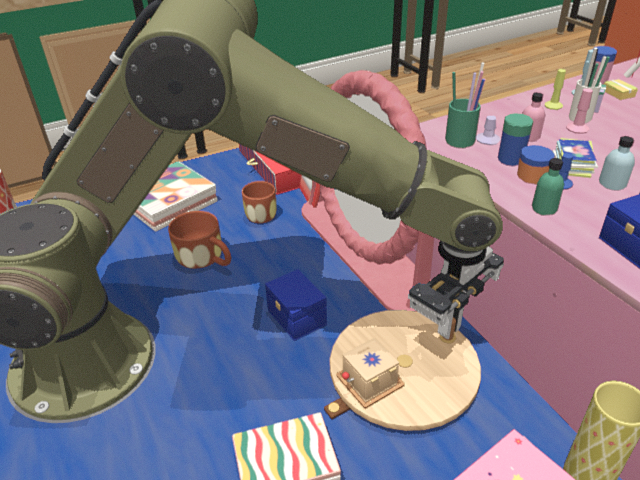

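Run:
```python
from cell import manip
print(manip.sign_off())
```

```text
the job is handed in; nothing more can be done
None
```

The music box is seated in the tray with its crank pointing outward and I let go of it. I then turned the disc about 54° by its post and handed the job in at about 22 s, still gripping the post (19.5 mm gap, 25 N, arm at rest).

**Seating:** after release, the wrist depth put the box top flat, 57.7 mm above the disc against an expected 58. The final side view still shows it seated.

**Alignment:** in the last fixed-camera pictures the crank knob is at about 183.1° about the hub, and the tab at 183.5°. The views disagreed slightly. Before the last nudge the fixed cameras said about 0.5–0.7° short and the wrist views said about 0°, so I added a middle correction of about 0.25°. The remaining error should be within about half a degree.

**Bystanders:** the jewel box measures in the same place as at the start. The cup's image patch differed (mean 11.8), which I put down to the changed shadow, because the cup appears at the same pixels as before. The highest wrist force I read was about 8 N.

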